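# Dip the graver in the hard green wax

### The job

Pick up the graver from its wooden rest and dip its steel tip into the green tin until it gently presses the sprung cake of hard wax inside down by about 3 mm, never more than 6 mm. Then lay the graver back in its rest, lying in both notches and pointing the same way as before. Do not drop the graver, do not let it touch the red tin, and leave the loupe, ring clamp, hammer and ring dish where they are.

Things in the scene. Friction and masses are not known exactly. Their poses are not given: they have to be found in the camera images.
- graver: Engraving tool, about 90 g. Origin on its axis at the grip place, near its centre of mass; +x to the tip, z up. Square pale-wood handle 20 x 20 mm from x = -60 to +45 mm (25 mm round knob behind, to -70), brass ferrule 17 mm across to +57, steel shank 6 mm across to the rounded tip at +115. Grip across the handle (y) at the origin with 30 to 50 N; it may pivot slightly in the fingers when pressed
- graver_tip (a point): The steel tip of the graver, 115 mm along its +x axis from its origin; axes as the graver's
- rest: Dark wood base 170 x 56 x 8 mm, fixed. Origin on the bench below the graver's starting origin; +x to the graver's tip end. Two pale notched saddles 12 mm thick: rear at x = -50 mm, floor 35 mm high, notch 23 mm wide (handle); front at x = +75 mm, floor 42 mm high, notch 9 mm wide (shank). Notches flare upward, 13 mm deep. The graver lies along x, its axis 45 mm above the bench
- tin_green: Open green metal tin, fixed on a wood block 84 x 84 x 30 mm: outer diameter 74 mm, rim 82 mm above the bench, mouth 68. Origin on the bench under the block's centre. Inside, a solid flat cake of hard green wax 63 mm across; how far it is used up is not reported: its face lies 8 to 30 mm below the rim. A soft spring (0.3 N per mm after 0.3 N preload, 10 mm of travel) carries it and lifts it back
- tin_green_rim (a point): Centre of the green tin's mouth, level with its rim, 82 mm above the bench
- wax_green (a joint): How far the green cake is pressed down from its own free level, m: 0 untouched, 0.010 at the end of its spring
- tin_red: Open red metal tin of the same size with red wax, on the same kind of fixed block; not for this job. Origin on the bench under the block's centre
- loupe: Black eye loupe standing on the bench, 36 mm across, 32 mm high, loose. Origin at the centre of its underside
- ring_clamp: Upright wooden ring clamp, about 29 x 33 mm, 118 mm high with a brass band, loose. Origin at the centre of its underside
- hammer: Hammer 240 mm long lying on the bench, loose. Origin under the middle of its length, +x to the head
- ring_dish: White dish 90 mm across and 20 mm high, loose. Origin at the centre of its underside
Mind the look-alikes: they are no part of the job. Leave any blue or pink look-alike of the graver alone. There is more than one size of the tin_green; the job needs the smaller.

How it is judged (in metres and radians):
On the way:
1. the held graver's tip presses the green wax cake down by at least 2 mm, inside the green tin (value of joint wax_green above 0.002 m and contact force between graver and tin_green above 0.3 N and contact force between the fingers and graver above 1 N and horizontal distance between graver_tip and tin_green_rim below 0.031 m and z of graver_tip in the frame of tin_green below 0.078 m), for 0.15 s.
At the end, for the whole second after the job is handed in: The graver lies at rest in both notches of its rest, released, tip at the rest's tip end, within 12 mm along the rest and 6 mm across, its axis within about 6 degrees of the rest's and 38 to 50 mm above the bench at its origin; the green cake is back up (x of graver in the frame of rest between -0.012 and 0.012 m and y of graver in the frame of rest between -0.006 and 0.006 m and z of graver in the frame of rest between 0.038 and 0.05 m and x of graver_tip in the frame of rest above 0.1 m and angle between the x axis of graver and the x axis of rest, either way round below 0.1 rad and linear speed of graver below 0.02 m/s and value of joint wax_green below 0.001 m); the robot touches nothing.
It fails at once if the green wax cake is pressed down more than 6 mm (value of joint wax_green above 0.006 m).
It fails at once if the graver touches the red tin or its wax (contact force between graver and tin_red above 0.3 N).
It fails at once if the graver is dropped (falls unheld faster than 0.5 m/s) (linear speed of graver above 0.5 m/s and not (contact force between the fingers and graver above 0.2 N)).
It fails at once if the loupe, ring clamp, hammer or ring dish is moved more than 20 mm (distance of any of loupe, ring_clamp, hammer, ring_dish from where it was at the start of the episode above 0.02 m).
It also fails if it takes over 48 s, if anything falls off the work surface, if the arm or the gripper's body presses on something with over 40 N, if the wrist force passes 120 N, or if a joint passes its speed limit or range.

### The arm

A 7-joint arm with a two-finger parallel gripper is mounted at the origin on the work surface. World frame = base frame: x ahead of the robot, y to its left, z up, the work surface at z = 0. Lengths are in m, angles in degrees, forces in N, time in s.
With the tool pointing down it reaches from about 0.425 to 0.875 m from the base axis. Payload 8.4 kg.
Tool frame: the origin (TCP) lies at the very end of the fingers, on their centre line; the grasp point (between the pads) lies 19 mm behind it (arm.grip_depth is the distance from the TCP to the grasp point, in m); z points along the fingers, y is the line along which they close (so a half turn about z gives the same grasp; the last joint's range is limited). The gripper opens to 85 mm and grips with 20 to 120 N. Pads are 22 mm wide; open, the fingers measure 114 mm over their backs; the gripper's body (76 mm by 85 mm) begins 54 mm behind the grasp point. The pads swing forward as they close: fully open they stand 13 mm farther back than shut.
Start: joints at [67.999, 19.091, 2.286, 83.961, -0.768, 76.965, -3.352], TCP at [0.183, -0.624, 0.231] pointing down, gripper open.
Joint ranges: [-147.57, 147.57], [-21.85, 119.76], [-74.77, 79.35], [14.55, 137.4], [-85.83, 265.84], [4.83, 119.75], [-152.11, 152.11]. Speed limits (degrees/s): [127.2, 127.2, 159.86, 159.86, 180, 180, 180].

### API

Orientations are given as a 3x3 rotation matrix whose columns are the frame's x, y, z axes.
In Python, from cell import arm gives the robot as it stands.
- The arm moves only by the shell command python3 -m crank 'ROWS' [OPENING] [FORCE]. ROWS is text: rows parted by semicolons, each of 4 numbers parted by spaces: the shift along the tool's x, y, z each as a share of 40 cm, from -1 to 1, then the turn about the tool's z as a share of 2 pi rad, from -1 to 1. In form: x y z spin; .... A call has 1 to 20 rows; each row shifts and turns the commanded pose from where the row before left it, along the tool's axes as they then stand; what a row does not reach is not made up. A row lasts 1/10 s, in which the tool goes at most 50 mm and 8.59 degrees, less where a joint would pass 70% of its speed; a pose out of reach is approached as far as the arm can. A call with a number of a shift or a turn outside -1 to 1 is refused whole. A call with a gripper value outside its range is refused whole. OPENING is the opening, from 0 (shut) to 1 (fully open), set as the call begins (- or left out, the last holds). The fingers move at their own pace and stop on an object; FORCE is the grip in N (left out, the last holds). Time passes only in rows, so rows that do not move let the fingers close. It gives the time, the measured TCP pose, the force, the opening and the grip force at its end, in the units of the state.
- arm.get_state(): the state, without advancing time (a new reading comes with each control period).
- arm.grab_frame(name): name is "side" or "top"; returns a dict with "frame" (400x640x3 uint8, red, green, blue), "depth" (400x640 float32, m along the optical axis (not along the pixel's ray), 0 where there is no reading), "intrinsics" (3x3 intrinsics, pixels), "D" ([k1, k2, p1, p2, k3] as OpenCV has them; the pictures are not rectified), "xyz" and "attitude" of the camera in the world. Camera axes: x right, y up, looking along -z (the intrinsics and any distortion apply to the point x, -y, -z); pixel columns grow to the right and rows downward; lengths in m; the calibration is good to about 2 mm. A picture is of the moment at which its call begins.
- arm.close_job(): hands the job in; it is judged then, once.
Trained networks look in a picture, given as the dict that the camera call returned (one of the last four; its "shot" number tells which), for a name from the list of things; names that differ only in an ending like _2 or _b are one class to them, and where a whole thing is asked for, a point or a joint stands for the part that bears it (a point fixed in the world has none). Each returns a list of dicts, best first, with "confidence" (0 to 1); they miss things now and then, are a little off and sometimes report something else, mostly with a low value. They report only what shows in the picture. A call takes as long as a camera call. They do not tell look-alikes from the thing itself.
- arm.spot_in(picture, label): "xyz" ([x, y, z] in m, in world coordinates, good to about 4 mm: the middle of the surface that is visible of it).
- arm.landmark_of(picture, label): "xyz" ([x, y, z] in m, in world coordinates, good to about 4 mm: a listed point, or the origin of a listed thing).
The state is a dict: "time_s": time; "qpos": joint angles; "qd": joint speeds; "joint_efforts": joint torques, N m; "tool_pos": TCP position; "ee_rot": TCP orientation; "force": force on the tool from outside, world axes, zero at the start; "moment": the same for the moment, N m; "grip_width": opening from 0.0 (shut) to 1.0 (fully open); "gripper_force": force on a finger pad.
Only numpy, scipy, OpenCV 4.12 (cv2) and the standard library are available. Lean on these libraries where they do the work, as an engineer would, in place of code of your own. Each camera call takes 0.05 s, during which the arm holds its last target. There are 200 camera calls.

## Working session

There is one attempt and no reset: what is moved stays moved. The work goes in short steps, Python scripts to look and compute and a shell command to move; the robot and the scene stay as the last step left them, time stands still between calls to the robot, and variables do not carry over. Pictures are saved under pics/ and viewed, at most 10 in all, crops included, and the job is handed in when it is done.

```bash
mkdir -p pics; ls
cat > h.py <<'E'
import numpy as np, cv2
from cell import arm
def world(p,u,v,z=None):
    """pixel -> world using depth, or at height z"""
    K=np.array(p["intrinsics"]);D=np.array(p["D"])
    n=cv2.undistortPoints(np.array([[[u,v]]],float),K,D)[0,0]
    r=np.array([n[0],-n[1],-1.]);R=np.array(p["attitude"]);c=np.array(p["xyz"])
    if z is None: d=p["depth"][int(round(v)),int(round(u))]
    else: d=(z-c[2])/(R@r)[2]
    return c+R@r*d
def cloud(p):
    K=np.array(p["intrinsics"]);D=np.array(p["D"]);h,w=p["depth"].shape
    g=np.stack(np.meshgrid(np.arange(w),np.arange(h)),-1).reshape(-1,1,2).astype(float)
    n=cv2.undistortPoints(g,K,D)[:,0]
    r=np.c_[n[:,0],-n[:,1],-np.ones(len(n))]*p["depth"].reshape(-1,1)
    return (np.array(p["xyz"])+r@np.array(p["attitude"]).T).reshape(h,w,3)
def save(p,name,box=None,s=1):
    f=p["frame"][:,:,::-1]
    if box: f=f[box[1]:box[3],box[0]:box[2]]
    cv2.imwrite("pics/"+name,cv2.resize(f,None,fx=s,fy=s))
E
python3 - <<'E'
from h import *
np.set_printoptions(precision=4,suppress=True)
for c in("top","side"):
    p=arm.grab_frame(c);save(p,c+"0.png")
    print(c,p["xyz"],np.array(p["attitude"]).tolist(),p["intrinsics"],p["D"])
    for n in("graver","graver_tip","rest","tin_green","tin_green_rim","tin_red","loupe","ring_clamp","hammer","ring_dish"):
        print(n,[(np.round(d["xyz"],3).tolist(),round(d["confidence"],2)) for d in arm.landmark_of(p,n)])
s=arm.get_state();print(s)
E
```

```text
pics
top [0.3583 0.0063 1.4062] [[0.012336822082469145, 0.9912749937112366, -0.13123143550115354], [-0.9998488609990243, 0.0138370017514059, 0.010525803602831962], [0.012249815503071908, 0.13108174634677214, 0.9912958780277568]] [[449.213    0.     320.2295]
 [  0.     449.213  192.2394]
 [  0.       0.       1.    ]] [0.0053 0.     0.     0.     0.    ]
graver [([0.368, -0.184, 0.012], 0.81), ([0.336, 0.345, 0.011], 0.78), ([0.539, 0.193, 0.043], 0.7)]
graver_tip [([0.427, 0.222, 0.046], 0.69), ([0.26, -0.209, 0.01], 0.67), ([0.434, 0.283, 0.009], 0.55), ([0.482, 0.055, 0.006], 0.24)]
rest [([0.544, 0.196, 0.005], 0.64)]
tin_green [([0.573, -0.23, -0.001], 0.73), ([0.472, -0.368, 0.003], 0.67)]
tin_green_rim [([0.571, -0.227, 0.081], 0.8), ([0.469, -0.369, 0.115], 0.64), ([0.541, 0.198, 0.003], 0.59)]
tin_red [([0.505, -0.061, 0.002], 0.83)]
loupe [([0.484, 0.051, 0.005], 0.46)]
ring_clamp [([0.653, -0.372, 0.002], 0.49)]
hammer [([0.636, 0.36, -0.008], 0.75)]
ring_dish [([0.713, 0.04, 0.001], 0.66)]
side [ 0.3346 -0.7588  0.8298] [[0.9655974691061217, 0.1859921701111305, -0.1817372
[... 786 characters left out ...]
[0.654, -0.375, 0.0], 0.74)]
hammer [([0.634, 0.362, 0.002], 0.7)]
ring_dish [([0.712, 0.04, -0.002], 0.66)]
{'time_s': 1.1, 'qpos': array([67.9993, 19.09  ,  2.2857, 83.9599, -0.767 , 76.9654, -3.3516]), 'qd': array([-0.0399, -0.158 ,  0.0434, -0.0527, -0.0904, -0.0794, -0.0261]), 'joint_efforts': array([  0.0008, -65.8328,   1.3637, -40.5826,   0.0168,   0.003 ,
         0.    ]), 'tool_pos': array([ 0.1826, -0.6238,  0.2313]), 'ee_rot': array([[ 0.9597,  0.2809, -0.    ],
       [ 0.2809, -0.9597,  0.    ],
       [-0.    , -0.    , -1.    ]]), 'force': array([-0.6689, -0.2105,  0.6727]), 'moment': array([-0.0389, -0.0809, -0.0542]), 'gripper_force': 0.0, 'grip_width': 1.0066775836713673}
```

View pics/top0.png

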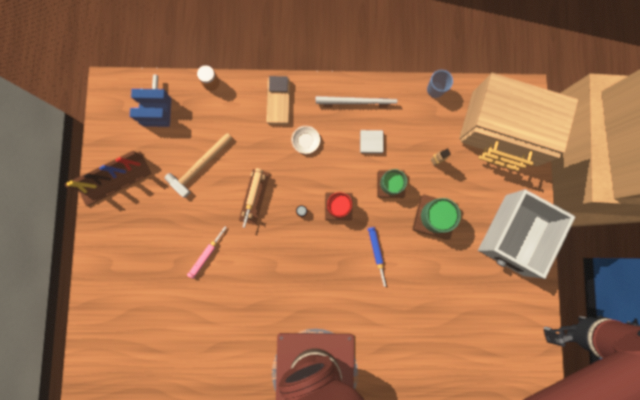

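View pics/side0.png

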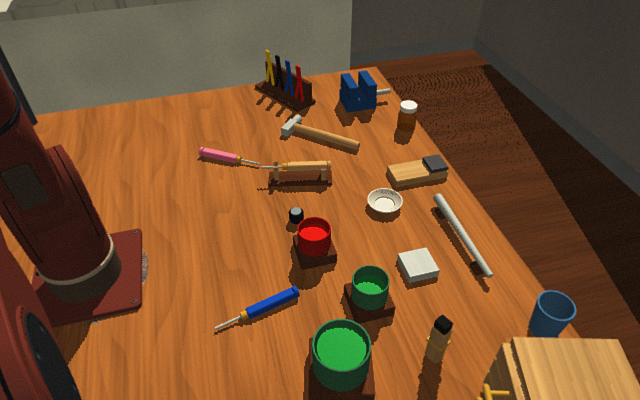

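Look-alikes of the graver in the top view are the wooden one in the rest at (255,195), the blue one at (377,255) and the pink one at (208,255). I choose the one in the rest. For the tin, the candidates are the small green one at (393,182), with its rim at about 80 mm, and the big one at (440,215), with its rim at about 115 mm. I choose the small one.

The tool can't be tilted, so I'll pivot the graver tip-down in the fingers by pressing its rear on the big tin's fixed rim. First I'll measure levels and axes.

Run:
```python
from h import *
np.set_printoptions(precision=4,suppress=True)
P={c:arm.grab_frame(c) for c in("top","side")}
from scipy.optimize import least_squares
for c,p in P.items():
    X=cloud(p);hsv=cv2.cvtColor(p["frame"],cv2.COLOR_RGB2HSV)
    gr=(hsv[...,0]>45)&(hsv[...,0]<85)&(hsv[...,1]>110)
    for nm,ctr,rz,R in(("small",(.572,-.23),.082,.037),("big",(.472,-.367),.115,.05)):
        d=np.hypot(X[...,0]-ctr[0],X[...,1]-ctr[1])
        w=X[gr&(d<.5*R)&(X[...,2]>.03)]
        print(c,nm,"wax z",len(w),np.percentile(w[:,2],[5,25,50,75,95]))
        r=X[(d<R*1.3)&(X[...,2]>rz-.005)]
        if len(r)>10:
            f=least_squares(lambda q:np.hypot(r[:,0]-q[0],r[:,1]-q[1])-q[2],[*ctr,R],loss="soft_l1",f_scale=.002).x
            print("  rim",len(r),f,np.percentile(r[:,2],[5,50,95]),r[:,:2].min(0),r[:,:2].max(0))
    # graver handle: top points
    d=np.hypot(X[...,0]-.54,X[...,1]-.195)
    m=(d<.13)&(X[...,2]>.047)&(X[...,2]<.062);q=X[m]
    a=np.linalg.svd(q[:,:2]-q[:,:2].mean(0))[2][0]
    t=(q[:,:2]-q[:,:2].mean(0))@a
    print(c,"handle",len(q),q.mean(0),a,q[:,2].max(),t.min(),t.max())
    for n in("graver_tip","graver","rest"):
        for e in arm.landmark_of(p,n):
            if e["xyz"][1]>.15 and e["xyz"][0]>.4 and e["xyz"][1]<.25:print(n,np.round(e["xyz"],4),e["confidence"])
a=P["side"];save(a,"c1.png",(230,130,410,400),2.2)
```

```text
top small wax z 111 [0.0501 0.0532 0.0546 0.0565 0.0597]
  rim 75 [ 0.5715 -0.2296  0.0352] [0.0773 0.0803 0.0844] [ 0.5351 -0.2647] [ 0.6076 -0.1947]
top big wax z 235 [0.0948 0.0979 0.0998 0.1012 0.1046]
  rim 76 [ 0.4694 -0.3641  0.0478] [0.1103 0.1118 0.1152] [ 0.4218 -0.4135] [ 0.5177 -0.3137]
top handle 299 [0.5377 0.1955 0.053 ] [-0.9725  0.233 ] 0.06064483024944711 -0.07139356042439969 0.11117320198308649
graver_tip [0.4267 0.2237 0.0478] 0.74
graver [0.5386 0.1951 0.0443] 0.54
rest [0.5456 0.1956 0.003 ] 0.94
side small wax z 206 [0.0561 0.0573 0.0583 0.0593 0.0605]
  rim 270 [ 0.5722 -0.2316  0.0354] [0.0777 0.0827 0.0852] [ 0.5357 -0.2683] [ 0.6091 -0.1946]
side big wax z 617 [0.1005 0.1016 0.1024 0.1032 0.1046]
  rim 456 [ 0.4702 -0.367   0.048 ] [0.1106 0.1129 0.115 ] [ 0.4205 -0.4173] [ 0.5204 -0.3166]
side handle 396 [0.5349 0.1917 0.054 ] [-0.9687  0.2481] 0.06156947825601444 -0.07331462573847393 0.10816005392456836
graver_tip [0.4343 0.223  0.0454] 0.66
graver [0.5414 0.195  0.0415] 0.67
rest [ 0.5426  0.1933 -0.0021] 0.9
```

View pics/c1.png

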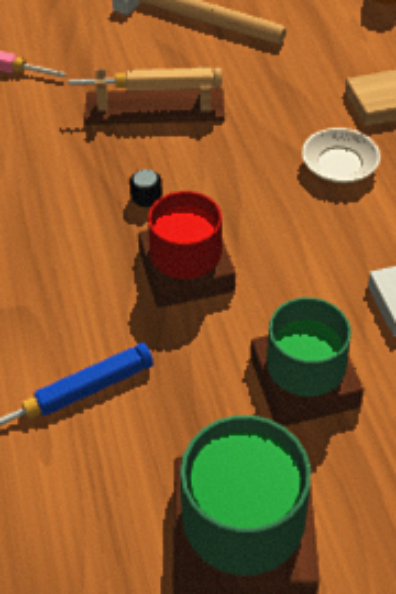

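The side crop shows the wooden graver in its rest at crop (145,80), the small green tin at (308,345) with its wax about 26 mm below the rim, and the big tin at (245,480). The choice stands. I'll move toward the rest via a safe waypoint.

```bash
python3 -m crank '.1094 -.0472 0 0;.1094 -.0472 0 0;.1094 -.0472 0 0;.1094 -.0472 0 0;.1094 -.0472 0 0;.1094 -.0472 0 0;.1094 -.0472 0 0;.1094 -.0472 0 0;.1094 -.0472 0 0;.1094 -.0472 0 0;0 0 0 -.0238;0 0 0 -.0238;0 0 0 -.0238;0 0 0 -.0238;0 0 0 -.0238;0 0 0 -.0238;0 0 0 -.0238;0 0 0 -.0238;0 0 0 -.0238;0 0 0 -.0238' 0.6
cat >> h.py <<'E'
def togo(xy,z,ang):
    """tool-frame shift (shares) and spin to TCP target; ang = world heading of tool x, deg"""
    s=arm.get_state();R=s["ee_rot"]
    d=R.T@(np.array([*xy,z])-s["tool_pos"]);h=np.degrees(np.arctan2(R[1,0],R[0,0]))
    a=(h-ang+180)%360-180
    print("t",s["time_s"],"at",s["tool_pos"].round(4),"head",round(h,2),"shift share",(d/.4).round(4),"len mm",np.linalg.norm(d)*1e3,"spin",round(a/360,4),"deg",a,"q",s["qpos"].round(0),"F",s["force"].round(1),"grip",s["grip_width"],s["gripper_force"])
E
python3 -c "
from h import *
togo((.54,.195),.231,166.1)"
```

```text
time_s: 3.5
tool_pos: [0.5495, -0.3197, 0.2313]
ee_rot: [[-0.214, 0.977, -0.0], [0.977, 0.214, 0.0], [0.0, -0.0, -1.0]]
force: [-0.3, -0.6, -0.6]
grip_width: 0.604
gripper_force: 0.0
t 3.5 at [ 0.5495 -0.3197  0.2313] head 102.34 shift share [1.2622e+00 2.5190e-01 8.0000e-04] len mm 514.8214258656665 spin -0.1771 deg -63.757817743751374 q [ 45.  19. -24.  85.   8.  77.  33.] F [-0.3 -0.6 -0.6] grip 0.604180668572633 0.0
```

```bash
python3 -m crank '.1147 .0229 0 0;.1147 .0229 0 0;.1147 .0229 0 0;.1147 .0229 0 0;.1147 .0229 0 0;.1147 .0229 0 0;.1147 .0229 0 0;.1147 .0229 0 0;.1147 .0229 0 0;.1147 .0229 0 0;.1147 .0229 0 0;0 0 0 -.0221;0 0 0 -.0221;0 0 0 -.0221;0 0 0 -.0221;0 0 0 -.0221;0 0 0 -.0221;0 0 0 -.0221;0 0 0 -.0221;0 0 0 0'
python3 - <<'E'
from h import *
togo((.54,.195),.026,166.1)
O=[]
for c in("top","side"):
    p=arm.grab_frame(c);X=cloud(p)
    for n in("graver","graver_tip","rest"):
        for e in arm.landmark_of(p,n):
            x=e["xyz"]
            if x[1]>.15 and x[0]>.4 and x[1]<.25:print(c,n,np.round(x,4),round(e["confidence"],2))
    # wood-coloured handle top & saddles, edges across
    u=np.array([-.971,.24]);v=np.array([-.24,-.971])
    D=X[...,:2]-[.54,.195];s=D@u;t=D@v;f=cv2.cvtColor(p["frame"],cv2.COLOR_RGB2HSV)
    for lo,hi in((-.06,-.03),(-.02,.02),(.02,.045),(.08,.11)):
        m=(s>lo)&(s<hi)&(abs(t)<.02)&(X[...,2]>(.05 if hi<.06 else .03))&(X[...,2]<.075)
        print(c,lo,m.sum(),"t",t[m].mean().round(4),"z",X[...,2][m].mean().round(4)) if m.any() else None
save(p,"side1.png",(200,80,420,260),3)
E
```

```text
time_s: 5.5
tool_pos: [0.5433, 0.1948, 0.2313]
ee_rot: [[-0.969, 0.246, -0.0], [0.246, 0.969, 0.0], [0.0, 0.0, -1.0]]
force: [0.0, -0.5, -0.7]
grip_width: 0.602
gripper_force: 0.0
t 5.5 at [0.5433 0.1948 0.2313] head 165.76 shift share [ 0.008  -0.0015  0.5133] len mm 205.34756745355648 spin -0.0009 deg -0.34110456635613673 q [ 19.  17. -52.  92.  14.  77.  41.] F [ 0.  -0.5 -0.7] grip 0.6017030569379878 0.0
side graver [0.54   0.1939 0.0416] 0.63
side graver_tip [0.4338 0.221  0.0434] 0.58
side -0.06 69 t 0.0039 z 0.0555
side -0.02 96 t 0.0039 z 0.0554
side 0.02 55 t 0.0042 z 0.0556
side 0.08 28 t 0.0034 z 0.0502
```

View pics/side1.png

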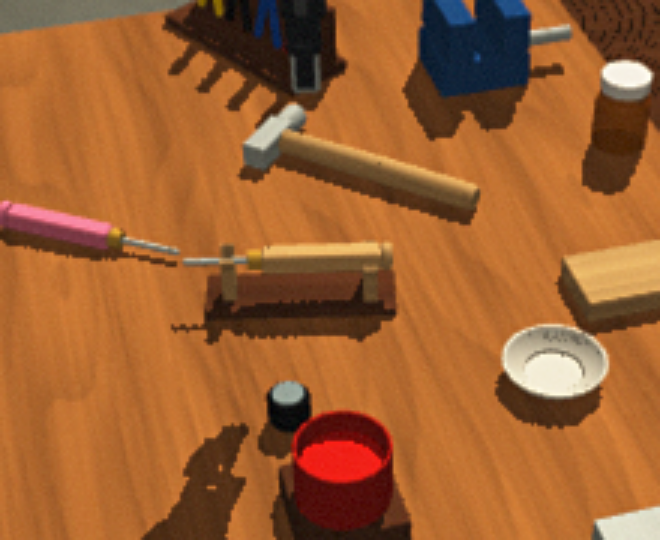

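```bash
python3 -m crank '.008 -.0005 .1 -.0009;0 0 .1 0;0 0 .1 0;0 0 .1 0;0 0 .07 0;0 0 .03 0;0 0 .0207 0;0 0 0 0;0 0 0 0' && python3 -m crank '0 0 0 0;0 0 0 0;0 0 0 0;0 0 0 0;0 0 0 0;0 0 0 0;0 0 0 0;0 0 0 0' 0 35
python3 -c "
from h import *
togo((.54,.195),.231,166.1)"
```

```text
time_s: 6.8
tool_pos: [0.5409, 0.196, 0.0244]
ee_rot: [[-0.97, 0.243, 0.002], [0.243, 0.97, 0.001], [-0.002, 0.001, -1.0]]
force: [-0.7, 1.3, 0.1]
grip_width: 0.602
gripper_force: 0.0
time_s: 7.6
tool_pos: [0.5407, 0.1958, 0.0241]
ee_rot: [[-0.97, 0.243, 0.002], [0.243, 0.97, 0.0], [-0.001, 0.001, -1.0]]
force: [-1.4, 0.1, 6.2]
grip_width: 0.228
gripper_force: 34.3
t 7.6 at [0.5407 0.1958 0.0241] head 165.96 shift share [ 5.000e-04 -2.100e-03 -5.174e-01] len mm 206.94968212359393 spin -0.0004 deg -0.13746849668240202 q [ 13.  29. -46. 105.  25.  56.  32.] F [-1.4  0.1  6.2] grip 0.22765155340393853 34.277560114860535
```

```bash
python3 -m crank '0 0 -.02 0;0 0 -.04 0;0 0 -.08 0;0 0 -.08 0;0 0 -.1 0;0 0 -.1 0;0 0 -.1 0;0 0 -.06 0;0 0 0 0'
python3 -c "
from h import *
togo((.382,-.344),.26,166)"
```

```text
time_s: 8.5
tool_pos: [0.5412, 0.1968, 0.2601]
ee_rot: [[-0.97, 0.242, 0.006], [0.242, 0.97, 0.002], [-0.006, 0.003, -1.0]]
force: [0.8, 0.2, -0.9]
grip_width: 0.229
gripper_force: 34.3
t 8.5 at [0.5412 0.1968 0.2601] head 166.0 shift share [ 0.0589 -1.4081 -0.0046] len mm 563.7506936248267 spin -0.0 deg -0.001429404529886824 q [ 19.  16. -53.  90.  13.  80.  42.] F [ 0.8  0.2 -0.9] grip 0.22944658382559188 34.32848811149597
```

```bash
python3 -m crank '.0042 -.05 0 0;.0042 -.1 0 0;.0042 -.1 0 0;.0042 -.1 0 0;.0042 -.1 0 0;.0042 -.1 0 0;.0042 -.1 0 0;.0042 -.1 0 0;.0042 -.1 0 0;.0042 -.1 0 0;.0042 -.1 0 0;.0042 -.1 0 0;.0042 -.1 0 0;.0042 -.1 0 0;0 -.05 0 0;0 -.008 0 0;0 0 0 0'
python3 - <<'E'
from h import *
togo((.382,-.344),.115,166)
for c in("top","side"):
    p=arm.grab_frame(c)
    for n in("graver","graver_tip"):
        print(c,n,[(np.round(e["xyz"],3),round(e["confidence"],2)) for e in arm.landmark_of(p,n)])
save(p,"side2.png",(150,100,550,400),2)
E
```

```text
time_s: 10.2
tool_pos: [0.3808, -0.3445, 0.2547]
ee_rot: [[-0.97, 0.243, -0.0], [0.243, 0.97, 0.001], [0.0, 0.001, -1.0]]
force: [0.1, 0.5, -0.4]
grip_width: 0.224
gripper_force: 34.4
t 10.2 at [ 0.3808 -0.3445  0.2547] head 165.97 shift share [-0.0028  0.0016  0.3494] len mm 139.75388959989237 spin -0.0001 deg -0.034261247904282754 q [ 61.   4. -25. 100.   2.  77. 112.] F [ 0.1  0.5 -0.4] grip 0.224406178711677 34.44698095321655
top graver [(array([0.338, 0.345, 0.009]), 0.84), (array([ 0.364, -0.184,  0.011]), 0.81), (array([ 0.38 , -0.347,  0.274]), 0.77)]
top graver_tip [(array([ 0.261, -0.21 ,  0.01 ]), 0.85), (array([ 0.271, -0.316,  0.276]), 0.71), (array([0.435, 0.281, 0.007]), 0.59), (array([ 0.654, -0.371,  0.002]), 0.2)]
side graver [(array([ 0.369, -0.182,  0.013]), 0.77), (array([ 0.38 , -0.343,  0.272]), 0.7), (array([0.339, 0.35 , 0.009]), 0.51)]
side graver_tip [(array([ 0.251, -0.212,  0.007]), 0.79), (array([ 0.275, -0.314,  0.275]), 0.66)]
```

View pics/side2.png

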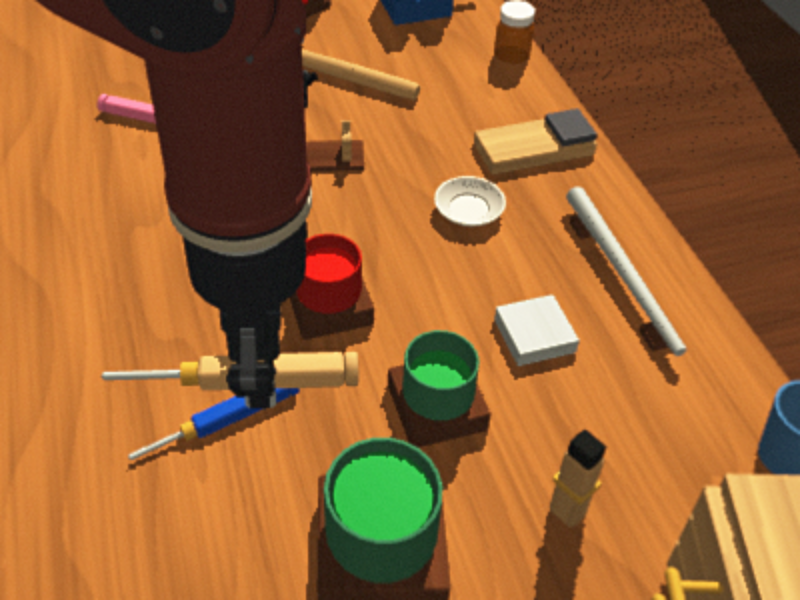

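```bash
python3 -m crank '-.003 .0016 .05 0;0 0 .1 0;0 0 .1 0;0 0 .06 0;0 0 .039 0;0 0 0 0;0 0 .01 0;0 0 .01 0;0 0 .01 0;0 0 .01 0;0 0 .01 0;0 0 0 0' - 30
python3 - <<'E'
from h import *
for c in("top","side"):
    p=arm.grab_frame(c)
    for n in("graver","graver_tip"):
        print(c,n,[(np.round(e["xyz"],3),round(e["confidence"],2)) for e in arm.landmark_of(p,n) if e["xyz"][1]<-.25])
E
```

```text
time_s: 11.7
tool_pos: [0.382, -0.3449, 0.0957]
ee_rot: [[-0.97, 0.242, -0.0], [0.242, 0.97, -0.0], [-0.0, -0.0, -1.0]]
force: [-2.8, 0.7, 3.9]
grip_width: 0.228
gripper_force: 35.8
top graver [(array([ 0.381, -0.348,  0.115]), 0.59)]
top graver_tip [(array([ 0.269, -0.318,  0.108]), 0.65), (array([ 0.38 , -0.351,  0.117]), 0.17)]
side graver [(array([ 0.382, -0.344,  0.114]), 0.63)]
side graver_tip [(array([ 0.277, -0.315,  0.106]), 0.66)]
```

```bash
python3 -m crank '0 0 .01 0;0 0 .01 0;0 0 .01 0;0 0 .01 0;0 0 .01 0;0 0 0 0'
cat >> h.py <<'E'
def tilt(ax=(-.97,.242)):
    """tilt of the held graver from shank/handle points near its vertical plane, both cameras"""
    s=arm.get_state();g=s["tool_pos"]+[0,0,.019];u=np.array(ax);v=np.array([-u[1],u[0]])
    for c in("top","side"):
        p=arm.grab_frame(c);X=cloud(p);D=X-g;a=D[...,:2]@u;b=D[...,:2]@v;z=D[...,2]
        m=(a>.045)&(a<.125)&(abs(b)<.012)&(z>-.1)&(z<.03)&(X[...,2]>.035)&(p["depth"]>0)
        if m.sum()>5:
            f=np.polyfit(a[m],z[m],1);print(c,m.sum(),"slope deg",np.degrees(np.arctan(f[0])).round(1),"a",a[m].min().round(3),a[m].max().round(3),"z",z[m].min().round(3),z[m].max().round(3),"b",b[m].mean().round(4))
        for n in("graver","graver_tip"):
            for e in arm.landmark_of(p,n):
                d=e["xyz"]-g
                if np.linalg.norm(d)<.14: print(c,n,"along",round(d[:2]@u,4),"side",round(d[:2]@v,4),"z",round(d[2],4),"conf",round(e["confidence"],2))
    return p
E
python3 -c "
from h import *
tilt()"
```

```text
time_s: 12.6
tool_pos: [0.3832, -0.3455, 0.0761]
ee_rot: [[-0.97, 0.242, 0.002], [0.242, 0.97, -0.002], [-0.003, -0.001, -1.0]]
force: [-0.1, 0.8, 5.3]
grip_width: 0.231
gripper_force: 40.5
top 56 slope deg -34.7 a 0.045 0.102 z -0.052 -0.007 b -0.0013
top graver along 0.0022 side 0.0055 z 0.003 conf 0.69
top graver_tip along 0.1046 side -0.0006 z -0.0485 conf 0.57
side 142 slope deg -33.1 a 0.046 0.101 z -0.047 -0.008 b 0.0028
side graver along 0.0025 side -0.0011 z 0.0007 conf 0.89
side graver_tip along 0.0989 side -0.0018 z -0.0553 conf 0.92
```

```bash
python3 -m crank '0 0 .008 0;0 0 .007 0;0 0 0 0;0 0 -.03 0;0 0 -.06 0;0 0 -.1 0;0 0 -.1 0;0 0 -.1 0;0 0 0 0' - 50
python3 -c "
from h import *
p=tilt();togo((.638,-.248),.24,166)
save(p,'side3.png',(150,60,550,360),2)"
```

```text
time_s: 13.8
tool_pos: [0.3843, -0.3463, 0.2316]
ee_rot: [[-0.97, 0.242, 0.006], [0.242, 0.97, -0.006], [-0.008, -0.005, -1.0]]
force: [-0.1, -0.5, -1.2]
grip_width: 0.23
gripper_force: 50.2
top 64 slope deg -38.9 a 0.045 0.097 z -0.06 -0.012 b -0.0016
top graver along 0.0038 side 0.0036 z 0.0029 conf 0.81
top graver_tip along 0.0974 side 0.0004 z -0.0573 conf 0.54
side 175 slope deg -37.7 a 0.045 0.1 z -0.063 -0.016 b 0.0019
side graver along 0.004 side -0.0002 z -0.0037 conf 0.58
side graver_tip along 0.0932 side -0.0039 z -0.0655 conf 0.72
t 14.1 at [ 0.3814 -0.3443  0.2241] head 165.97 shift share [-0.5639  0.3891 -0.0404] len mm 274.5307250256623 spin -0.0001 deg -0.025677583445570917 q [ 61.   5. -26. 102.   2.  73. 111.] F [-0.4  0.4 -0.9] grip 0.23118008639692766 50.245065093040466
```

View pics/side3.png

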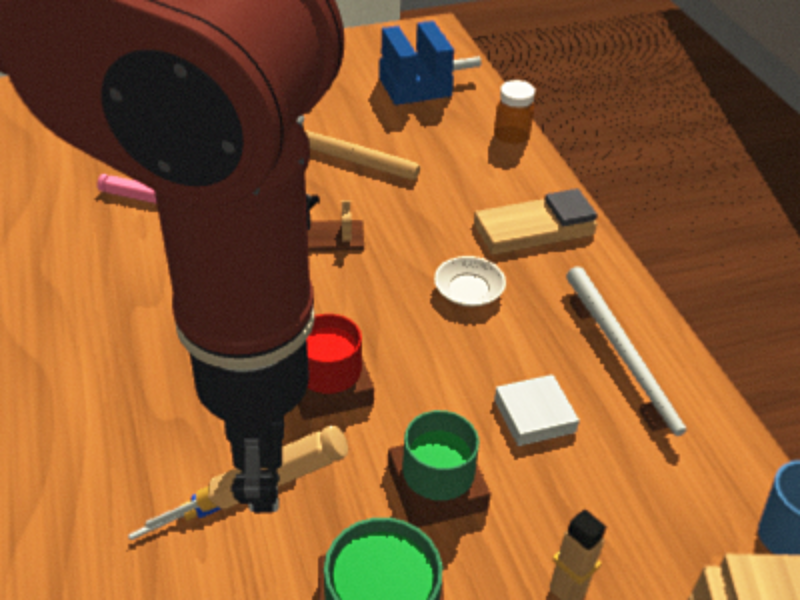

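```bash
python3 -m crank '-.04 .028 -.03 0;-.08 .055 -.035 0;-.08 .055 0 0;-.08 .055 0 0;-.08 .055 0 0;-.08 .055 0 0;-.08 .055 0 0;-.04 .027 0 0;-.011 .006 0 0;0 0 0 0;0 0 0 0;0 0 0 0'
python3 - <<'E'
from h import *
p=tilt()
togo((.641,-.2482),.16,166)
for c in("side","top"):
    q=arm.grab_frame(c)
    print(c,[(np.round(e["xyz"],4),round(e["confidence"],2)) for e in arm.landmark_of(q,"tin_green_rim")])
E
```

```text
time_s: 15.3
tool_pos: [0.6404, -0.2498, 0.2516]
ee_rot: [[-0.97, 0.244, -0.0], [0.244, 0.97, -0.001], [0.0, -0.001, -1.0]]
force: [-0.2, -0.2, -0.7]
grip_width: 0.227
gripper_force: 50.2
top 66 slope deg -39.4 a 0.045 0.096 z -0.06 -0.014 b -0.0011
top graver along 0.0047 side 0.0019 z 0.0057 conf 0.55
top graver_tip along 0.0993 side -0.0017 z -0.0546 conf 0.77
side 145 slope deg -37.3 a 0.045 0.096 z -0.058 -0.013 b 0.0017
side graver along 0.0012 side -0.0005 z 0.0003 conf 0.66
side graver_tip along 0.0916 side -0.0016 z -0.0592 conf 0.96
t 15.6 at [ 0.6412 -0.2488  0.2517] head 165.94 shift share [0.001  0.0013 0.2292] len mm 91.69702780482304 spin -0.0002 deg -0.061718766294859506 q [ 39.  26. -31.  75.  13.  83.  85.] F [-0.7  0.  -0.6] grip 0.22655588358383077 50.19305348396301
side [(array([ 0.4736, -0.3688,  0.1099]), 0.97), (array([ 0.6371, -0.2473,  0.2742]), 0.74), (array([ 0.5717, -0.2318,  0.0815]), 0.71)]
top []
```

```bash
python3 -m crank '.001 .0013 .06 0;0 0 .1 0;0 0 .1 0;0 0 .06 0;0 0 .034 0;0 0 0 0;0 0 0 0;0 0 0 0'
cat >> h.py <<'E'
def wax(n=2):
    C=(.572,-.231)
    for c in("side","top"):
        W=[];T=[];F=[]
        for _ in range(n):
            p=arm.grab_frame(c);X=cloud(p);hsv=cv2.cvtColor(p["frame"],cv2.COLOR_RGB2HSV)
            gr=(hsv[...,0]>45)&(hsv[...,0]<85)&(hsv[...,1]>110);d=np.hypot(X[...,0]-C[0],X[...,1]-C[1])
            w=X[...,2][gr&(d<.024)&(X[...,2]<.07)&(X[...,2]>.03)];W.append((len(w),np.median(w).round(4),w.mean().round(4)) if len(w) else 0)
            nt=(hsv[...,1]<90)&(d<.034)&(X[...,2]<.095)&(X[...,2]>.035);q=X[nt]
            if len(q): T.append((len(q),q[q[:,2].argmin()].round(4).tolist()))
            s=arm.get_state();F.append(s["force"][2].round(2))
        print(c,"wax",W,"shank low",T,"Fz",F)
    print(arm.get_state()["time_s"],s["tool_pos"].round(4));return p
E
python3 -c "
from h import *
wax();p=arm.grab_frame('side');save(p,'side4.png',(270,220,470,370),4)
for e in arm.landmark_of(p,'graver_tip'):print(np.round(e['xyz'],4),e['confidence'])"
```

```text
time_s: 16.6
tool_pos: [0.6424, -0.2481, 0.1119]
ee_rot: [[-0.97, 0.242, 0.003], [0.242, 0.97, -0.001], [-0.003, -0.0, -1.0]]
force: [-0.9, 0.8, -1.1]
grip_width: 0.226
gripper_force: 50.2
side wax [(261, np.float64(0.0581), np.float64(0.0581)), (260, np.float64(0.058), np.float64(0.058))] shank low [(60, [0.5711, -0.2132, 0.0563]), (57, [0.5764, -0.2042, 0.0564])] Fz [np.float64(-1.2), np.float64(-0.46)]
top wax [(104, np.float64(0.0547), np.float64(0.0546)), (101, np.float64(0.0555), np.float64(0.0554))] shank low [(112, [0.5647, -0.2622, 0.0435]), (112, [0.5469, -0.251, 0.0363])] Fz [np.float64(-1.4), np.float64(-0.53)]
16.8 [ 0.6417 -0.248   0.1109]
[ 0.5541 -0.2207  0.07  ] 0.85
[ 0.2524 -0.2169  0.009 ] 0.82
[0.4349 0.2832 0.0092] 0.81
```

View pics/side4.png

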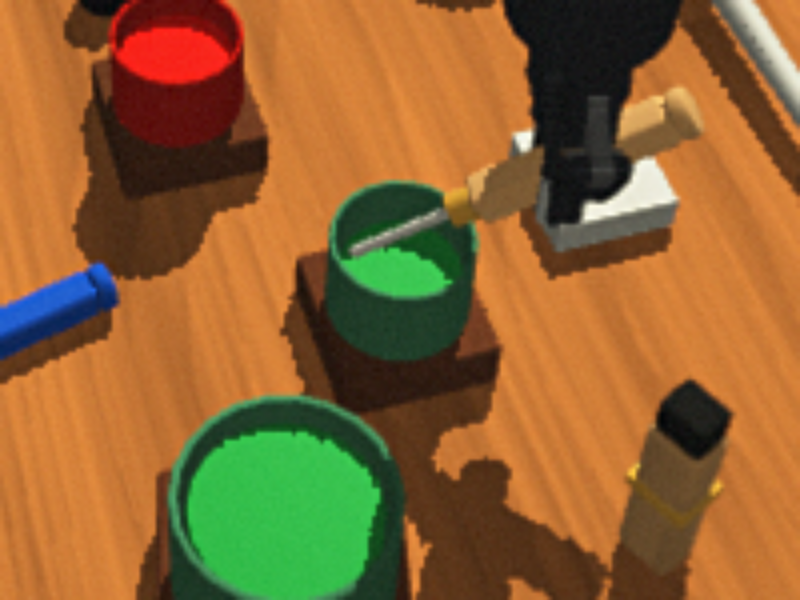

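The tip is inside the small tin's mouth, at crop pixel (352,252), clear of the rim and about 10 mm above the wax. I'll creep down while watching the wax level and the force.

```bash
python3 -m crank '0 0 .01 0;0 0 .005 0;0 0 0 0;0 0 0 0'
python3 -c "
from h import *
wax();p=arm.grab_frame('side')
for e in arm.landmark_of(p,'graver_tip')[:2]:print(np.round(e['xyz'],4),e['confidence'])"
```

```text
time_s: 17.3
tool_pos: [0.6412, -0.2479, 0.1037]
ee_rot: [[-0.97, 0.242, -0.0], [0.242, 0.97, 0.0], [0.0, 0.0, -1.0]]
force: [0.1, 1.2, -0.8]
grip_width: 0.23
gripper_force: 50.2
side wax [(238, np.float64(0.058), np.float64(0.0579)), (237, np.float64(0.058), np.float64(0.0579))] shank low [(78, [0.5586, -0.2123, 0.0562]), (77, [0.5591, -0.2111, 0.0545])] Fz [np.float64(-0.71), np.float64(-0.78)]
top wax [(100, np.float64(0.055), np.float64(0.0551)), (98, np.float64(0.0544), np.float64(0.0547))] shank low [(113, [0.5554, -0.2591, 0.0433]), (109, [0.5651, -0.2627, 0.0409])] Fz [np.float64(-1.1), np.float64(-1.42)]
17.5 [ 0.6413 -0.2478  0.1039]
[ 0.5517 -0.2208  0.0633] 0.91
[ 0.2553 -0.2142  0.0094] 0.91
```

```bash
python3 -m crank '0 0 .005 0;0 0 .0025 0;0 0 0 0;0 0 0 0'
python3 -c "
from h import *
wax()"
python3 -m crank '0 0 .004 0;0 0 0 0;0 0 0 0'
python3 -c "
from h import *
wax()"
```

```text
time_s: 18.0
tool_pos: [0.6412, -0.2479, 0.1007]
ee_rot: [[-0.97, 0.243, -0.0], [0.243, 0.97, 0.0], [0.0, 0.0, -1.0]]
force: [-0.1, -0.0, 0.5]
grip_width: 0.226
gripper_force: 50.2
side wax [(234, np.float64(0.058), np.float64(0.0581)), (234, np.float64(0.058), np.float64(0.0581))] shank low [(79, [0.5745, -0.2101, 0.0545]), (82, [0.5673, -0.2118, 0.0559])] Fz [np.float64(-0.32), np.float64(-0.1)]
top wax [(102, np.float64(0.0547), np.float64(0.0548)), (98, np.float64(0.0538), np.float64(0.0541))] shank low [(111, [0.5562, -0.2601, 0.0379]), (111, [0.5807, -0.2629, 0.0409])] Fz [np.float64(-0.22), np.float64(0.05)]
18.2 [ 0.6413 -0.2479  0.1009]
time_s: 18.5
tool_pos: [0.6412, -0.2478, 0.0991]
ee_rot: [[-0.97, 0.242, -0.0], [0.242, 0.97, 0.0], [0.0, 0.0, -1.0]]
force: [-0.3, -0.0, -1.6]
grip_width: 0.228
gripper_force: 50.2
side wax [(233, np.float64(0.0579), np.float64(0.0581)), (229, np.float64(0.0578), np.float64(0.058))] shank low [(84, [0.581, -0.2098, 0.0551]), (85, [0.5644, -0.214, 0.0563])] Fz [np.float64(-0.62), np.float64(-1.49)]
top wax [(101, np.float64(0.0544), np.float64(0.0548)), (99, np.float64(0.0544), np.float64(0.0544))] shank low [(112, [0.5964, -0.2082, 0.0357]), (115, [0.5557, -0.2595, 0.0412])] Fz [np.float64(-0.7), np.float64(-1.34)]
18.7 [ 0.6413 -0.2479  0.0993]
```

```bash
python3 -m crank '0 0 .004 0;0 0 0 0;0 0 0 0' | grep -E 'pos|force'
python3 -c "
from h import *
wax()" | grep -o 'side.*shank\|Fz.*\|^1.*\|^2.*'
python3 -m crank '0 0 .004 0;0 0 0 0;0 0 0 0' | grep -E 'pos|force'
python3 -c "
from h import *
p=wax();p=arm.grab_frame('side')
for e in arm.landmark_of(p,'graver_tip')[:3]:print(np.round(e['xyz'],4),e['confidence'])" | grep -o 'side.*shank\|Fz.*\|^1.*\|^2.*\|^\[.*'
```

```text
tool_pos: [0.6412, -0.2479, 0.0976]
force: [0.0, 0.0, -0.7]
gripper_force: 50.2
side wax [(229, np.float64(0.0579), np.float64(0.058)), (231, np.float64(0.058), np.float64(0.058))] shank
Fz [np.float64(-0.83), np.float64(-1.56)]
Fz [np.float64(-1.3), np.float64(-1.81)]
19.2 [ 0.6413 -0.2478  0.0977]
tool_pos: [0.6412, -0.2478, 0.096]
force: [-0.2, 0.8, -0.5]
gripper_force: 50.2
side wax [(219, np.float64(0.057), np.float64(0.057)), (224, np.float64(0.0569), np.float64(0.057))] shank
Fz [np.float64(-0.46), np.float64(-0.68)]
Fz [np.float64(-0.84), np.float64(-0.1)]
19.7 [ 0.6412 -0.2478  0.096 ]
[ 0.5532 -0.2241  0.0567] 0.78
[0.4367 0.2811 0.008 ] 0.71
[ 0.2548 -0.2142  0.0078] 0.58
```

The wax has moved 1.0 mm, so about 2.2 mm more is needed.

```bash
python3 -m crank '0 0 .004 0;0 0 .0015 0;0 0 0 0;0 0 0 0;0 0 0 0' | grep -E 'pos|force'
python3 -c "
from h import *
p=wax()" | grep -o 'side.*shank\|Fz.*\|^1.*\|^2.*\|^\[.*'
```

```text
tool_pos: [0.6413, -0.2479, 0.0939]
force: [-0.6, 0.1, 1.0]
gripper_force: 50.3
side wax [(208, np.float64(0.0548), np.float64(0.0548)), (204, np.float64(0.055), np.float64(0.055))] shank
Fz [np.float64(0.85), np.float64(0.27)]
Fz [np.float64(0.14), np.float64(1.5)]
20.5 [ 0.6413 -0.2478  0.0939]
```

```bash
python3 -m crank '0 0 -.01 0;0 0 -.03 0;0 0 -.06 0;0 0 -.09 0;0 0 -.1 0;0 0 -.1 0;0 0 0 0'
python3 -c "
from h import *
wax(1);togo((.5407,.1958),.24,165.96)"
```

```text
time_s: 21.2
tool_pos: [0.6438, -0.248, 0.2579]
ee_rot: [[-0.97, 0.242, 0.01], [0.242, 0.97, -0.003], [-0.01, -0.001, -1.0]]
force: [0.7, 0.6, -0.6]
grip_width: 0.227
gripper_force: 50.2
side wax [(297, np.float64(0.0578), np.float64(0.0578))] shank low [] Fz [np.float64(-1.48)]
top wax [(163, np.float64(0.0546), np.float64(0.0546))] shank low [(68, [0.5467, -0.2508, 0.0379])] Fz [np.float64(-1.48)]
21.3 [ 0.6418 -0.2478  0.2518]
t 21.3 at [ 0.6418 -0.2478  0.2518] head 165.98 shift share [0.514  1.0147 0.0278] len mm 455.12532136883186 spin 0.0 deg 0.01662072083087196 q [ 39.  26. -31.  75.  13.  82.  85.] F [ 0.4 -0.3 -1.5] grip 0.2253737986377656 50.23231029510498
```

```bash
python3 -m crank '.02 .04 0 0;.043 .085 0 0;.043 .085 0 0;.043 .085 0 0;.043 .085 0 0;.043 .085 0 0;.043 .085 0 0;.043 .085 0 0;.043 .085 0 0;.043 .085 0 0;.043 .085 0 0;.043 .085 0 0;.02 .04 0 0;.001 .0 0 0;0 0 0 0;0 0 0 0;0 0 0 0'
python3 - <<'E'
from h import *
p=tilt();togo((.5407,.1958),.13,165.96)
E
```

```text
time_s: 23.0
tool_pos: [0.5405, 0.1945, 0.2495]
ee_rot: [[-0.97, 0.244, -0.001], [0.244, 0.97, -0.001], [0.0, -0.001, -1.0]]
force: [-0.2, -0.9, -1.6]
grip_width: 0.232
gripper_force: 50.2
side 76 slope deg -36.8 a 0.045 0.098 z -0.058 -0.013 b 0.0026
side graver along -0.0013 side -0.0013 z 0.0029 conf 0.89
side graver_tip along 0.0939 side -0.004 z -0.0571 conf 0.79
t 23.3 at [0.5403 0.1956 0.2499] head 165.94 shift share [-0.0009  0.0007  0.2996] len mm 119.85148571572145 spin -0.0 deg -0.016329906782971193 q [ 14.  15. -45.  91.  11.  78.  43.] F [-0.7  0.8 -1.4] grip 0.23225430812254372 50.23391783237457
```

```bash
python3 -m crank '0 0 .06 0;0 0 .1 0;0 0 .1 0;0 0 .1 0;0 0 .04 0;0 0 0 0;0 0 0 0' - 30
python3 - <<'E'
from h import *
p=tilt();togo((.5407,.1958),.024,165.96);save(p,"side5.png",(220,100,400,230),4)
E
```

```text
time_s: 24.0
tool_pos: [0.5411, 0.1965, 0.0914]
ee_rot: [[-0.97, 0.242, 0.001], [0.242, 0.97, 0.001], [-0.001, 0.001, -1.0]]
force: [0.9, 0.3, -0.4]
grip_width: 0.228
gripper_force: 50.2
side 83 slope deg -42.3 a 0.047 0.097 z -0.075 -0.013 b 0.0014
side graver along 0.0011 side -0.0008 z 0.003 conf 0.81
side graver_tip along 0.094 side -0.0028 z -0.0597 conf 0.9
t 24.3 at [0.5409 0.196  0.091 ] head 165.96 shift share [ 0.0006 -0.0008  0.1675] len mm 67.01056465425619 spin -0.0 deg -0.001090987337960314 q [ 11.  23. -43. 102.  17.  62.  38.] F [-0.8 -0.1 -0.9] grip 0.22676681920759617 50.22509515285492
```

View pics/side5.png

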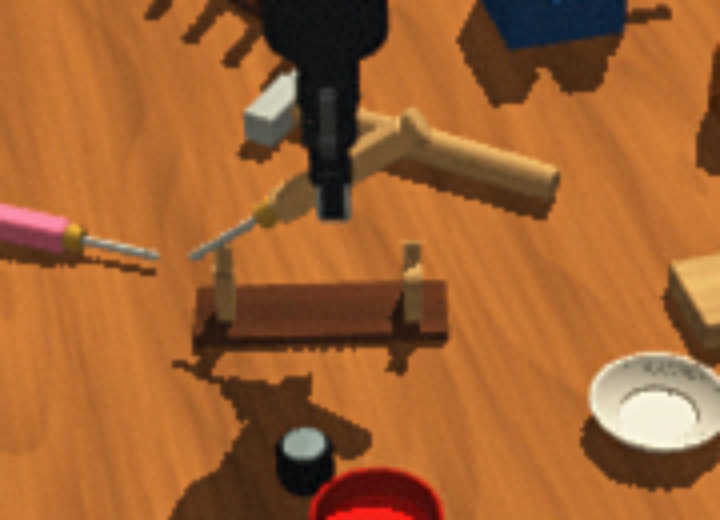

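The shank hangs above the front notch at crop (220,240). Creeping down should let the notch lever it back to level.

```bash
python3 -m crank '.0006 -.0008 .01 0;0 0 .01 0;0 0 .01 0;0 0 .01 0;0 0 .01 0;0 0 .01 0;0 0 .01 0;0 0 .01 0;0 0 .01 0;0 0 .01 0;0 0 0 0;0 0 0 0' 0 30
python3 - <<'E'
from h import *
p=tilt();togo((.5407,.1958),.024,165.96)
E
```

```text
time_s: 25.5
tool_pos: [0.5398, 0.196, 0.0499]
ee_rot: [[-0.97, 0.242, -0.0], [0.242, 0.97, 0.0], [0.0, 0.0, -1.0]]
force: [-0.7, 1.3, 2.3]
grip_width: 0.229
gripper_force: 50.9
side 107 slope deg -24.0 a 0.045 0.108 z -0.033 0.002 b 0.0025
side graver along 0.0019 side -0.0008 z 0.0053 conf 0.89
side graver_tip along 0.102 side 0.0006 z -0.0364 conf 0.58
t 25.8 at [0.5398 0.1959 0.0499] head 165.98 shift share [-0.0023  0.0003  0.0648] len mm 25.91842103499308 spin 0.0001 deg 0.01834060718664432 q [ 10.  25. -41. 104.  20.  58.  36.] F [-1.4  1.3  2.9] grip 0.22345343946750548 50.85718631744385
```

Levelling works (37° down to about 20°). I'll carry on to the pickup height.

```bash
python3 -m crank '-.0023 0 .01 0;0 0 .01 0;0 0 .01 0;0 0 .01 0;0 0 .01 0;0 0 .007 0;0 0 .005 0;0 0 0 0;0 0 0 0'
python3 - <<'E'
from h import *
p=tilt();togo((.5407,.1958),.024,165.96);save(p,"side6.png",(220,100,400,230),4)
E
```

```text
time_s: 26.7
tool_pos: [0.5421, 0.1951, 0.0255]
ee_rot: [[-0.97, 0.243, 0.002], [0.243, 0.97, 0.0], [-0.002, 0.001, -1.0]]
force: [1.9, 0.1, 4.9]
grip_width: 0.226
gripper_force: 51.6
top 9 slope deg -30.8 a 0.101 0.113 z -0.006 0.002 b -0.0002
side 105 slope deg -7.2 a 0.045 0.115 z -0.009 0.015 b 0.0025
side graver along -0.004 side -0.0007 z 0.004 conf 0.88
side graver_tip along 0.1106 side 0.0013 z -0.0038 conf 0.78
t 27.0 at [0.5412 0.1953 0.0252] head 165.96 shift share [0.0015 0.001  0.0031] len mm 1.4311587615635717 spin -0.0 deg -0.0015964588443750927 q [  9.  27. -40. 105.  21.  55.  35.] F [ 3.  -1.1  5.1] grip 0.22918716608942527 51.58621609210968
```

View pics/side6.png

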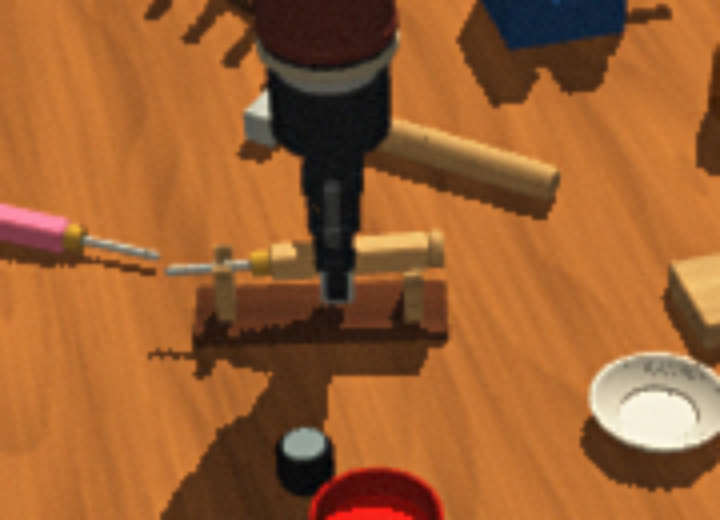

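The shank sits in the front notch at crop (225,265) and the handle is just above the rear one at (412,270). I'll finish the last 2 mm, release and rise.

```bash
python3 -m crank '0 0 .004 0;0 0 .002 0;0 0 0 0' | grep force; python3 -m crank '0 0 0 0;0 0 0 0;0 0 0 0;0 0 0 0;0 0 0 0;0 0 0 0' 0.6 && python3 -m crank '0 0 -.02 0;0 0 -.04 0;0 0 -.08 0;0 0 -.1 0;0 0 -.1 0;0 0 -.1 0;0 0 -.1 0;0 0 0 0;0 0 0 0'
python3 - <<'E'
from h import *
p=arm.grab_frame("side");X=cloud(p);u=np.array([-.971,.24]);v=np.array([-.24,-.971])
D=X[...,:2]-[.54,.195];s=D@u;t=D@v
for lo,hi in((-.06,-.03),(-.02,.02),(.02,.045),(.08,.11)):
    m=(s>lo)&(s<hi)&(abs(t)<.02)&(X[...,2]>(.05 if hi<.06 else .03))&(X[...,2]<.075)
    print(lo,m.sum(),"t",t[m].mean().round(4),"z",X[...,2][m].mean().round(4))
for n in("graver","graver_tip","loupe","hammer","ring_dish","ring_clamp"):
    print(n,[np.round(e["xyz"],3).tolist() for e in arm.landmark_of(p,n)])
wax(1);save(p,"side7.png",(220,100,400,230),4)
E
```

```text
force: [2.4, -0.5, 5.8]
gripper_force: 51.8
time_s: 27.9
tool_pos: [0.5407, 0.1954, 0.0226]
ee_rot: [[-0.97, 0.242, -0.0], [0.242, 0.97, 0.0], [0.0, -0.0, -1.0]]
force: [0.7, -0.4, 0.7]
grip_width: 0.599
gripper_force: 0.0
time_s: 28.8
tool_pos: [0.5412, 0.1958, 0.2408]
ee_rot: [[-0.97, 0.242, 0.003], [0.242, 0.97, 0.001], [-0.003, 0.001, -1.0]]
force: [-0.0, -0.5, -0.5]
grip_width: 0.596
gripper_force: 0.0
-0.06 71 t 0.0034 z 0.0553
-0.02 95 t 0.003 z 0.0552
0.02 53 t 0.004 z 0.0556
0.08 24 t 0.0019 z 0.0495
graver [[0.541, 0.195, 0.042], [0.367, -0.184, 0.012], [0.338, 0.348, 0.009]]
graver_tip [[0.434, 0.28, 0.007], [0.434, 0.227, 0.044], [0.253, -0.211, 0.009]]
loupe [[0.481, 0.052, 0.0]]
hammer [[0.636, 0.362, 0.0], [0.434, 0.223, 0.043]]
ring_dish [[0.71, 0.038, -0.002]]
ring_clamp [[0.657, -0.378, 0.001], [0.709, 0.042, -0.002]]
side wax [(293, np.float64(0.0581), np.float64(0.0581))] shank low [] Fz [np.float64(-0.07)]
top wax [(179, np.float64(0.055), np.float64(0.0548))] shank low [(68, [0.5555, -0.2592, 0.0428])] Fz [np.float64(0.48)]
29.25 [0.5406 0.1954 0.2382]
```

View pics/side7.png

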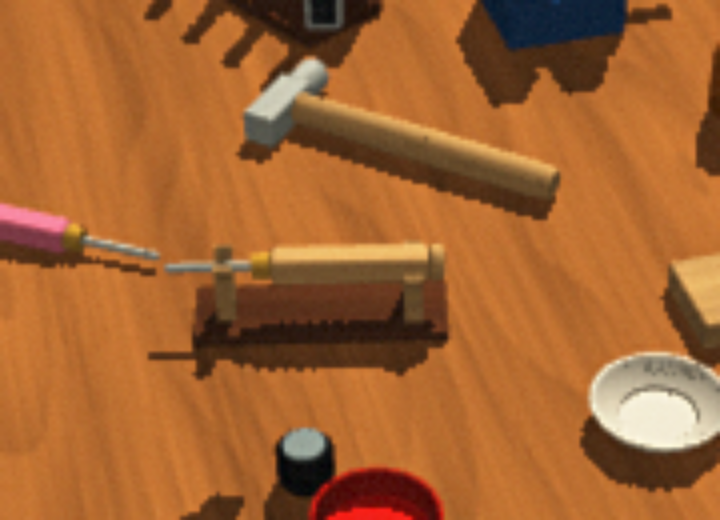

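The graver lies level in both notches. Its tip is at full-frame pixel (262,167), the same as at the start, and the other items are unmoved. Handing in.

```bash
python3 -c "
from cell import arm
print(arm.close_job())"
```

```text
the job is handed in; nothing more can be done
None
```

I pressed the green wax down about 3.1 mm (camera reading) and it sprang back. The graver is back in both notches pointing the same way, and I handed the job in at about 29 s; no verdict came back.

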